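# Swing the shift rail past the post into the fixture bay

## Robot

A 6-joint arm with a two-finger parallel gripper is mounted at the origin on the work surface. World frame = base frame: x ahead of the robot, y to its left, z up, the work surface at z = 0. Lengths are in m, angles in degrees, forces in N, time in s.
With the tool pointing down it reaches from about 0.425 to 0.925 m from the base axis. Payload 12.5 kg.
Tool frame: the origin (TCP) lies midway between the tips of the shut fingers; the grasp point (between the pads) lies 19 mm behind it; z points along the fingers, y is the direction in which the jaws open and shut (so a half turn about z gives the same grasp; the last joint's range is limited). The gripper opens to 85 mm and grips with 20 to 120 N. Pads are 22 mm wide; open, the fingers measure 114 mm over their backs; the gripper's body (76 mm by 85 mm) begins 54 mm behind the grasp point. The pads swing forward as they close: fully open they stand 13 mm farther back than shut.
Start: joints at [60.413, 28.126, 89.318, -0, 62.55, -6.05], TCP at [0.25, 0.573, 0.231] pointing down, gripper open.
Joint ranges: [-177.58, 177.58], [-47.91, 125.51], [2.72, 160], [-65.01, 245.01], [3.68, 167.84], [-153.87, 153.87]. Speed limits (degrees/s): [127.2, 127.2, 159.86, 180, 180, 180].

## Interface

Orientations are given as a 3x3 rotation matrix whose columns are the frame's x, y, z axes.
In Python, from workcell import observe, capture, camera_model, job_done gives the robot as it stands.
- The arm moves only by the tool play_rows, never from a script. Its argument "deltas" is a list of rows, each a list of 7 numbers: the closure, from 0 (fully open) to 1 (shut), then the shift along the world's x, y, z in mm, then the turn, a rotation vector about the world's x, y, z in rad. In form: [[hand, dx, dy, dz, ax, ay, az], ...]. A call has 1 to 12 rows; each row is the pose to reach, as a shift and turn from the pose commanded when the call began; what a row does not reach only later rows make up. A row lasts 1/12 s, in which the tool goes at most 41.7 mm and 7.16 degrees, less where a joint would pass 70% of its speed; a pose out of reach is approached as far as the arm can. A call with a gripper value outside its range is refused whole. The fingers move at their own pace and stop on an object; "squeeze" is the grip in N (left out, the last holds). Time passes only in rows, so rows that repeat a pose let the fingers close. It gives the time, the measured TCP pose, the force and the opening at its end, in the units of the state.
- observe(): the state, without advancing time (a new reading comes with each control period).
- capture(name): name is "scene" or "top"; returns (picture, depth): 480x640x3 uint8, red, green, blue; 480x640 float32, m along the optical axis (not along the pixel's ray), 0 where there is no reading.
- camera_model(name): a dict with "intrinsics" (3x3 intrinsics, pixels), "pose" (4x4, takes a point from camera to world coordinates). Camera axes: x right, y down, z forward; pixel columns grow to the right and rows downward; lengths in m; the calibration is good to about 2 mm. A picture is of the moment at which its call begins. camera_model takes no time and is no camera call.
- job_done(): hands the job in, once; it reports no verdict.
The state is a dict: "time_s": time; "qpos": joint angles; "qd": joint speeds; "joint_efforts": joint torques, N m; "tool_pos": TCP position; "ee_rot": TCP orientation; "force": force on the tool from outside, world axes, zero at the start; "torque": the same for the moment, N m; "width": finger opening in m.
Only numpy, scipy, OpenCV 4.12 (cv2) and the standard library are available. Lean on these libraries where they do the work, as an engineer would, in place of code of your own. Each camera call takes 0.05 s, during which the arm holds its last target.

## Task

Push the long steel shift rail into the fixture bay with the fingertips, without gripping, straddling or lifting it: push its end nearer the post in behind the post first, then push the other end so that the rail slides along and swings in past the end block. Leave the rail lying flat against the fence between the two end blocks, and leave the other things where they are.

Things in the scene. Friction and masses are not known exactly. Their poses are not given: they have to be found in the camera images.
- rail: the shift rail: a loose plain steel bar, 220 mm long, 22 mm wide, 20 mm high, about 0.7 kg (0.5 to 0.9), on the bench, on the robot's side of the bay. Origin at the centre of its underside; its y axis runs along its length towards its left end (the end nearer the post), x across its width away from the robot, z up
- rail_left (a point): centre of the rail's left end face (robot's left, the end nearer the post), 10 mm above the bench
- rail_right (a point): centre of the rail's right end face, 10 mm above the bench
- bay: fixture bay, fixed: dark steel fence 294 x 24 x 30 mm high, with an end block (22 mm thick, 30 mm high) at each end reaching 40 mm out towards the robot; no floor, the rail slides on the bench. Origin on the bench at mid fence face (robot's side); x through the fence away from the robot, y along it to the robot's left. Fence face x = 0; block inner faces y = +125 and -125 mm, block tips x = -40 mm
- post: fixed upright steel post, 18 mm in diameter, 40 mm high, on the bench in front of the left part of the bay, 62 to 70 mm from the fence face: the rail cannot go in straight, but passes between post and fence at a slant of about 20 degrees. Origin at the centre of its foot, axes parallel to the bay's
- worm_gear: loose bronze worm gear lying flat, 71 mm in diameter, 28 mm high, left of the rail; origin at the centre of its underside. To be left alone
- spacer: loose olive enamel spacer ring lying flat, 72 mm outside diameter, 16 mm high, left of the bay; origin at the centre of its underside. To be left alone
- pin: loose steel locating pin standing upright behind the fence, 18 mm in diameter, 55 mm high; origin at the centre of its foot. To be left alone
- tapper: loose steel tapping tool with a black rubber tip, lying to the right of the bay, 210 mm long, 24 mm high; origin under its middle, x along it to the rubber tip. To be left alone

How it is judged:
By the outcome, as a careful person would: the job done as asked, in the order asked, and still so for the second after the job is handed in, with the robot touching nothing.
It also fails if it takes over 72 s, if anything falls off the work surface, if the arm or the gripper's body presses on something with over 40 N, if the wrist force passes 120 N, or if a joint passes its speed limit or range.

## Working session

There is one attempt and no reset: what is moved stays moved. The work goes in short steps, Python scripts to look and compute and a tool call to move; the robot and the scene stay as the last step left them, time stands still between calls to the robot, and variables do not carry over. Pictures are saved under pics/ and viewed, and the job is handed in when it is done.

Besides the shell and the picture viewer there is one more tool, called as name(argument=value, ...), one argument or row to a line, values as JSON. play_rows: Moves the arm, as the interface text tells. Its arguments: {"type":"object","properties":{"deltas":{"type":"array"},"squeeze":{"type":"number"}},"required":["deltas"]}

```bash
mkdir -p pics; ls; python3 - <<'E'
from workcell import *
import cv2,numpy as np
s=observe(); print({k:np.round(v,3).tolist() for k,v in s.items()})
for n in("scene","top"):
    p,d=capture(n); np.savez(f"{n}0.npz",p=p,d=d); cv2.imwrite(f"pics/{n}0.png",p[:,:,::-1]); m=camera_model(n); print(n,np.round(m["intrinsics"],1).tolist(),np.round(m["pose"],3).tolist())
E
```

```text
pics
{'time_s': 0.0, 'qpos': [60.415, 28.165, 89.351, 0.001, 62.55, -6.05], 'qd': [0.099, -0.005, -0.044, -0.009, -0.029, -0.051], 'joint_efforts': [0.0, -61.843, -26.16, -0.0, 0.004, 0.0], 'tool_pos': [0.249, 0.573, 0.231], 'ee_rot': [[-0.917, 0.399, -0.001], [0.399, 0.917, -0.001], [0.0, -0.001, -1.0]], 'force': [-0.21, 0.221, 0.2], 'torque': [-0.021, -0.01, 0.03], 'width': 0.085}
scene [[596.7, 0.0, 314.7], [0.0, 596.7, 242.8], [0.0, 0.0, 1.0]] [[0.753, 0.441, -0.489, 1.106], [0.659, -0.497, 0.565, -0.499], [0.007, -0.747, -0.664, 0.676], [0.0, 0.0, 0.0, 1.0]]
top [[591.0, 0.0, 318.8], [0.0, 591.0, 239.5], [0.0, 0.0, 1.0]] [[0.0, -0.997, 0.084, 0.54], [-1.0, 0.001, 0.012, 0.043], [-0.012, -0.084, -0.996, 1.044], [0.0, 0.0, 0.0, 1.0]]
```

View pics/top0.png

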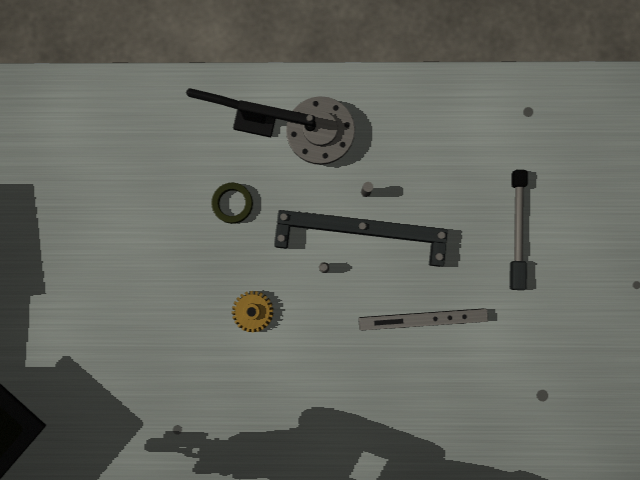

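View pics/scene0.png

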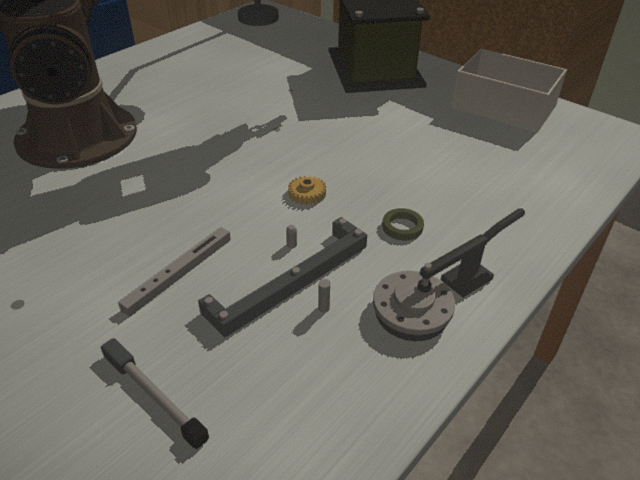

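The top view shows the rail at about (359–488, 309–330), the fence from (278,210) to (447,243), the post at (324,267), the gear at (253,311), the spacer at (232,203), the pin at (368,188) and the tapper at about (519,230). Next I'll zoom in and measure.

```bash
cat > h.py <<'E'
import numpy as np,cv2
from workcell import *
def cast(n,uv,z):
    m=camera_model(n);K=np.array(m["intrinsics"]);T=np.array(m["pose"])
    uv=np.atleast_2d(np.asarray(uv,float)); r=np.c_[uv,np.ones(len(uv))]@np.linalg.inv(K).T@T[:3,:3].T
    o=T[:3,3]; return o+r*((z-o[2])/r[:,2])[:,None]
def proj(n,P):
    m=camera_model(n);K=np.array(m["intrinsics"]);T=np.array(m["pose"])
    c=(np.atleast_2d(P)-T[:3,3])@T[:3,:3]; q=c@K.T; return q[:,:2]/q[:,2:]
E
python3 - <<'E'
from h import *
p=np.load("top0.npz")["p"]
c=p[190:345,260:510][:,:,::-1]; c=cv2.resize(c,None,fx=3.2,fy=3.2,interpolation=cv2.INTER_CUBIC)
c=cv2.convertScaleAbs(c,alpha=1.5); cv2.imwrite("pics/crop0.png",c)
d=np.load("top0.npz")["d"]
# height map
m=camera_model("top");K=m["intrinsics"];T=np.array(m["pose"])
v,u=np.mgrid[:480,:640]; P=np.stack([(u-K[0][2])/K[0][0]*d,(v-K[1][2])/K[1][1]*d,d],-1)@T[:3,:3].T+T[:3,3]
Z=P[...,2]; print(np.median(Z[330:340,400:440]),Z[319,420],Z[226,340],Z[267,324])
h=np.clip(Z[190:345,260:510]*5000,0,255).astype(np.uint8); cv2.imwrite("pics/h0.png",cv2.resize(h,None,fx=3.2,fy=3.2,interpolation=cv2.INTER_NEAREST))
E
```

```text
0.0009438563642383269 0.019022838130245523 0.02955671628156442 0.03736836001517441
```

View pics/crop0.png

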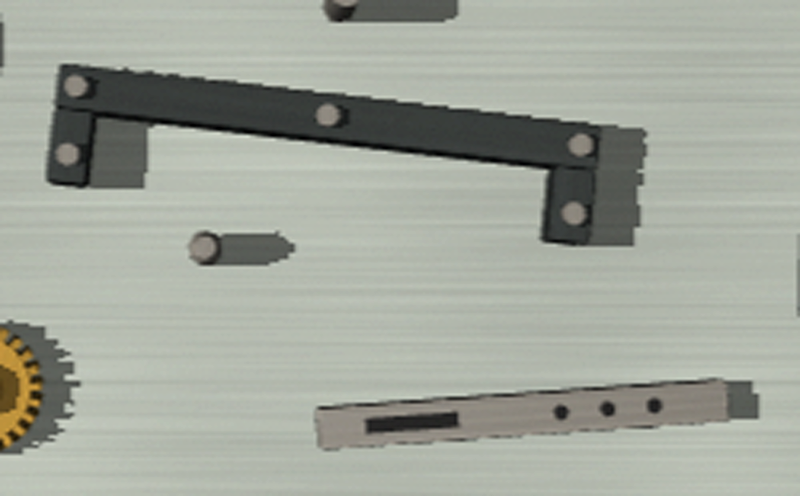

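View pics/h0.png

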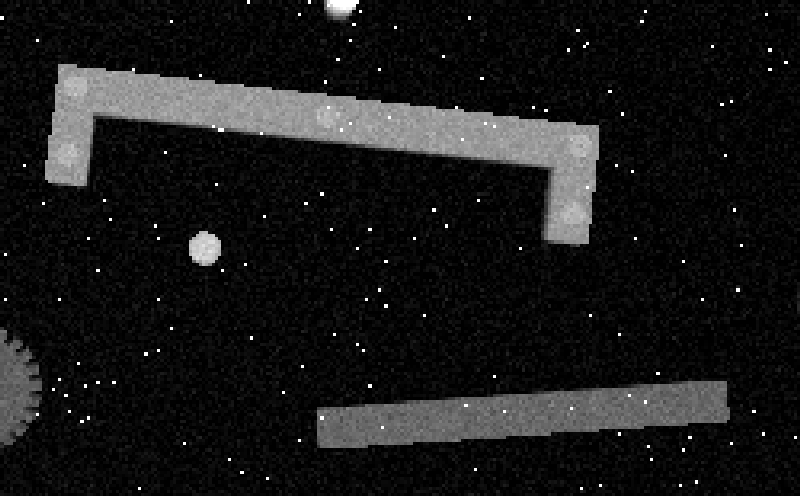

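The height map separates everything cleanly: fence and blocks at 30 mm, post at crop (205,248), rail at crop (317–729, 381–448). I'll fit rectangles to it.

```bash
cat >> h.py <<'E'
def blobs(d,zlo,zhi,zt,minA=30):
    m=camera_model("top");K=np.array(m["intrinsics"]);T=np.array(m["pose"])
    v,u=np.mgrid[:480,:640]; P=np.stack([(u-K[0,2])/K[0,0]*d,(v-K[1,2])/K[1,1]*d,d],-1)@T[:3,:3].T+T[:3,3]
    Z=cv2.medianBlur(P[...,2].astype(np.float32),3)
    mk=((Z>zlo)&(Z<zhi)&(d>0)).astype(np.uint8)
    n,l,s,c=cv2.connectedComponentsWithStats(mk,connectivity=4)
    return [(s[i,4],c[i],cast("top",np.argwhere(l==i)[:,::-1],zt)[:,:2]) for i in range(1,n) if s[i,4]>minA and 120<c[i][1]<400 and 180<c[i][0]<560]
E
python3 - <<'E'
from h import *
d=np.load("top0.npz")["d"]
for (a,b,zt) in [(.012,.024,.02),(.024,.036,.03),(.033,.046,.04),(.046,.07,.055),(.01,.035,.02)]:
    print(a,b)
    for A,c,W in blobs(d,a,b,zt):
        r=cv2.minAreaRect(W.astype(np.float32)*1000); print(A,np.round(c),np.round(W.mean(0)*1000,1),np.round(r[0],1),np.round(r[1],1),round(r[2],2),np.round(cv2.boxPoints(r)).tolist())
# scene check of height points
# bay key pts in crop px
f=lambda L:np.array(L)/3.2+[260,190]-0.3
print(np.round(cast("top",f([[93,116],[550,167],[87,187],[547,243],[60,65],[599,126]]),.03)*1000,1)[:,:2])
print("rail",np.round(cast("top",f([[317,408],[322,449],[723,379],[729,421]]),.02)*1000,1)[:,:2])
E
```

```text
0.012 0.024
505 [254. 124.] [830.8 170.4] [833.1 171.5] [68.8 33.6] 77.05 [[809.0, 142.0], [842.0, 134.0], [857.0, 201.0], [824.0, 209.0]]
952 [518. 225.] [ 650.3 -289.9] [ 643.8 -291.8] [ 26.2 208.2] 87.81 [[539.0, -301.0], [747.0, -309.0], [748.0, -283.0], [540.0, -275.0]]
735 [231. 202.] [691.5 208.8] [691.2 209. ] [70.3 68.9] 89.92 [[657.0, 174.0], [726.0, 174.0], [726.0, 244.0], [657.0, 244.0]]
1000 [252. 312.] [501.4 170.6] [502.2 171.2] [68.3 70. ] 21.78 [[457.0, 191.0], [483.0, 126.0], [547.0, 151.0], [521.0, 216.0]]
1675 [423. 319.] [ 488.8 -123.1] [ 488.8 -122.9] [ 22.3 220.1] 4.0 [[470.0, -14.0], [485.0, -233.0], [508.0, -232.0], [492.0, -12.0]]
0.024 0.036
2510 [321. 132.] [814.5  50.6] [818.4  53.2] [119.  119.4] 89.85 [[759.0, -6.0], [878.0, -7.0], [878.0, 113.0], [759.0, 113.0]]
84 [521. 177.] [ 733.  -294.4] [ 733.  -292.9] [20.7 17.2] 14.03 [[721.0, -287.0], [725.0, -304.0], [745.0, -299.0], [741.0, -282.0]]
2938 [361. 230.] [641.9 -17.7] [628.7 -15.9] [293.4  64.2] 83.28 [[580.0, -158.0], [643.0, -165.0], [678.0, 126.0], [614.0, 134.0]]
231 [520. 276.] [ 561.9 -287.
[... 1919 characters left out ...]
]]
749 [231. 202.] [691.4 208.8] [691.2 209. ] [70.3 68.9] 89.92 [[657.0, 174.0], [726.0, 174.0], [726.0, 244.0], [657.0, 244.0]]
3043 [362. 230.] [642.2 -19.5] [628.9 -16.4] [296.4  65.9] 83.22 [[579.0, -160.0], [644.0, -167.0], [679.0, 127.0], [614.0, 135.0]]
1227 [252. 312.] [501.4 170.7] [502.2 171.2] [68.3 70. ] 21.78 [[457.0, 191.0], [483.0, 126.0], [547.0, 151.0], [521.0, 216.0]]
1684 [423. 319.] [ 488.8 -123. ] [ 488.9 -122.9] [ 22.4 220.1] 4.0 [[470.0, -14.0], [485.0, -233.0], [508.0, -232.0], [492.0, -12.0]]
[[ 648.6  107. ]
 [ 620.8 -138.5]
 [ 610.2  110.1]
 [ 580.  -136.2]
 [ 676.4  125. ]
 [ 642.9 -165.1]]
rail [[ 491.9  -13.4]
 [ 470.1  -15.9]
 [ 507.5 -231. ]
 [ 485.1 -233.7]]
```

play_rows(
  deltas=[
    [1, 200, -320, -80, 0, 0, 0],
    [1, 200, -320, -80, 0, 0, 0],
    [1, 200, -320, -80, 0, 0, 0],
    [1, 200, -320, -80, 0, 0, 0],
    [1, 200, -320, -80, 0, 0, 0],
    [1, 200, -320, -80, 0, 0, 0],
    [1, 200, -320, -80, 0, 0, 0],
    [1, 200, -320, -80, 0, 0, 0],
    [1, 200, -320, -80, 0, 0, 0],
    [1, 200, -320, -80, 0, 0, 0],
    [1, 200, -320, -80, 0, 0, 0],
    [1, 200, -320, -80, 0, 0, 0],
  ],
  squeeze=20,
)

```text
time_s: 1.1
tool_pos: [0.4496, 0.2528, 0.1511]
ee_rot: [[-0.916, 0.401, -0.001], [0.401, 0.916, -0.0], [0.001, -0.0, -1.0]]
force: [-0.6, 0.3, -0.2]
width: 0.0002
```

play_rows(
  deltas=[
    [1, -10, -300, -80, 0, 0, 0],
    [1, -10, -300, -80, 0, 0, 0],
    [1, -10, -300, -80, 0, 0, 0],
    [1, -10, -300, -80, 0, 0, 0],
    [1, -10, -300, -80, 0, 0, 0],
    [1, -10, -300, -80, 0, 0, 0],
    [1, -10, -300, -80, 0, 0, 0],
    [1, -10, -300, -80, 0, 0, 0],
    [1, -10, -300, -80, 0, 0, 0],
    [1, -10, -300, -80, 0, 0, 0],
    [1, -10, -300, -80, 0, 0, 0],
  ],
)

```text
time_s: 2.02
tool_pos: [0.4398, -0.0457, 0.0716]
ee_rot: [[-0.917, 0.398, 0.0], [0.398, 0.917, 0.0], [-0.0, 0.0, -1.0]]
force: [-0.1, -0.2, 0.3]
width: -0.0
```

```bash
python3 - <<'E'
from h import *
s=observe(); print(s["time_s"],np.round(s["tool_pos"],4))
p,d=capture("scene"); cv2.imwrite("pics/s1.png",p[:,:,::-1])
E
```

```text
2.0167 [ 0.4398 -0.0457  0.0716]
```

View pics/s1.png

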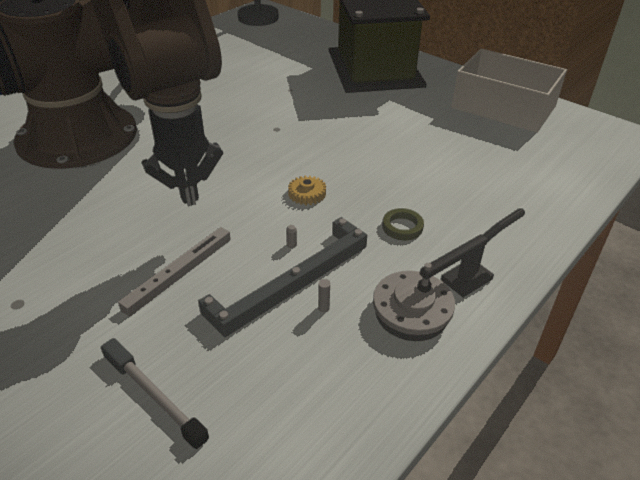

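The shut fingers at about (190,200) hang behind the rail's left part, clear of it. Now I'll lower them and make the first push.

play_rows(
  deltas=[
    [1, 0, 0, -30, 0, 0, 0],
    [1, 0, 0, -50, 0, 0, 0],
    [1, 0, 0, -63, 0, 0, 0],
    [1, 0, 0, -63, 0, 0, 0],
    [1, 6, -1, -63, 0, 0, 0],
    [1, 12, -1, -63, 0, 0, 0],
    [1, 16, -2, -63, 0, 0, 0],
    [1, 20, -2, -63, 0, 0, 0],
    [1, 24, -3, -63, 0, 0, 0],
    [1, 28, -3, -63, 0, 0, 0],
    [1, 32, -4, -63, 0, 0, 0],
    [1, 36, -4, -63, 0, 0, 0],
  ],
)

```text
time_s: 3.07
tool_pos: [0.4748, -0.0508, 0.0085]
ee_rot: [[-0.917, 0.399, -0.002], [0.399, 0.917, 0.001], [0.002, -0.0, -1.0]]
force: [-5.1, 1.3, 2.9]
width: -0.0001
```

play_rows(
  deltas=[
    [1, 4, 0, 0, 0, 0, 0],
    [1, 8, -1, 0, 0, 0, 0],
    [1, 12, -1, 0, 0, 0, 0],
    [1, 16, -2, 0, 0, 0, 0],
    [1, 20, -2, 0, 0, 0, 0],
    [1, 24, -3, 0, 0, 0, 0],
    [1, 28, -3, 0, 0, 0, 0],
    [1, 32, -4, 0, 0, 0, 0],
  ],
)

```text
time_s: 3.73
tool_pos: [0.5068, -0.0547, 0.0086]
ee_rot: [[-0.917, 0.399, -0.002], [0.399, 0.917, 0.001], [0.002, -0.0, -1.0]]
force: [-6.0, 1.8, 4.3]
width: 0.0
```

```bash
cat >> h.py <<'E'
O=np.array([636,-16.5]); a=np.radians(6.6); BX=np.array([np.cos(a),-np.sin(a)]); BY=np.array([np.sin(a),np.cos(a)])
def bay(w): w=np.atleast_2d(w)-O; return np.c_[w@BX,w@BY]
def world(b): b=np.atleast_2d(b); return O+b[:,:1]*BX+b[:,1:]*BY
def rail(d):
    for A,c,W in blobs(d,.012,.024,.02,300):
        W=W.astype(np.float32)*1000; B=bay(W).astype(np.float32); r=cv2.minAreaRect(B)
        (w,h)=r[1]; 
        if max(w,h)<150 or abs(r[0][1])>200 and max(w,h)<215 : continue
        bp=cv2.boxPoints(r); e=[bp[1]-bp[0],bp[2]-bp[1]]; e=max(e,key=np.linalg.norm); e=e/np.linalg.norm(e); e=e*np.sign(e[1])
        print("blob size",np.round(r[1],1),"bay c",np.round(r[0],1),"theta",round(np.degrees(np.arctan2(e[0],e[1])),2),"left",np.round(np.array(r[0])+e*110,1),"right",np.round(np.array(r[0])-e*110,1),"world L/R",np.round(world(np.array(r[0])+e*110),1),np.round(world(np.array(r[0])-e*110),1))
def look(t):
    s=observe(); tp=np.array(s["tool_pos"])*1000
    print("t",round(s["time_s"],2),"tcp",np.round(tp,1),"bay",np.round(bay(tp[:2]),1),"F",np.round(s["force"],1),"w",round(s["width"],4))
    p,d=capture("top"); np.savez(t+".npz",p=p,d=d)
    c=p[150:350,200:520][:,:,::-1]; c=cv2.resize(c,None,fx=2.5,fy=2.5,interpolation=cv2.INTER_CUBIC)
    cv2.imwrite(f"pics/{t}.png",cv2.convertScaleAbs(c,alpha=1.5)); rail(d)
E
python3 -c "
from h import *
look('t2')"
```

```text
t 3.73 tcp [506.8 -54.7   8.6] bay [[-124.   -52.8]] F [-6.   1.8  4.3] w 0.0
```

View pics/t2.png

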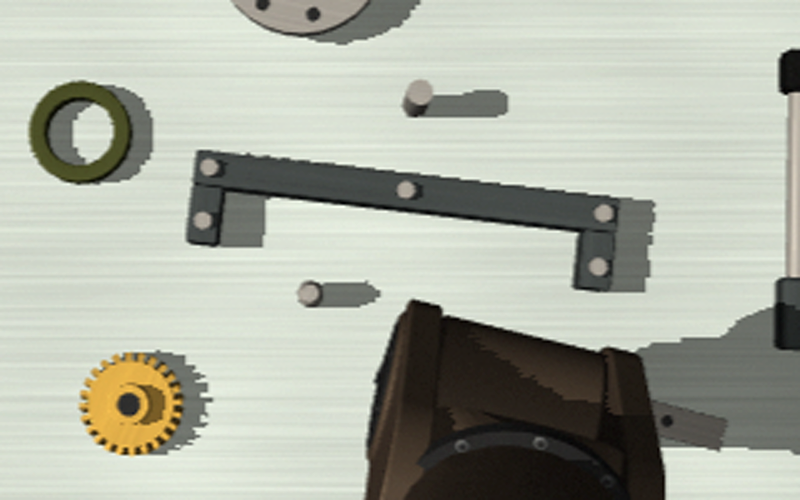

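From above the arm hides the rail, and only its right tip shows at crop (725,430). I'll use the scene view.

```bash
cat >> h.py <<'E'
def sc(t,x0=60,y0=160,w=320,h=240):
    p,d=capture("scene"); np.savez(t+".npz",p=p,d=d)
    c=cv2.resize(p[y0:y0+h,x0:x0+w,::-1],None,fx=2.5,fy=2.5,interpolation=cv2.INTER_CUBIC); cv2.imwrite(f"pics/{t}.png",cv2.convertScaleAbs(c,alpha=1.4))
def scp(pts,z=.02,x0=60,y0=160):
    return bay(cast("scene",np.array(pts)/2.5+[x0,y0]-.3,z)[:,:2]*1000)
E
python3 -c "
from h import *
sc('s2')"
```

```text
(no output)
```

View pics/s2.png

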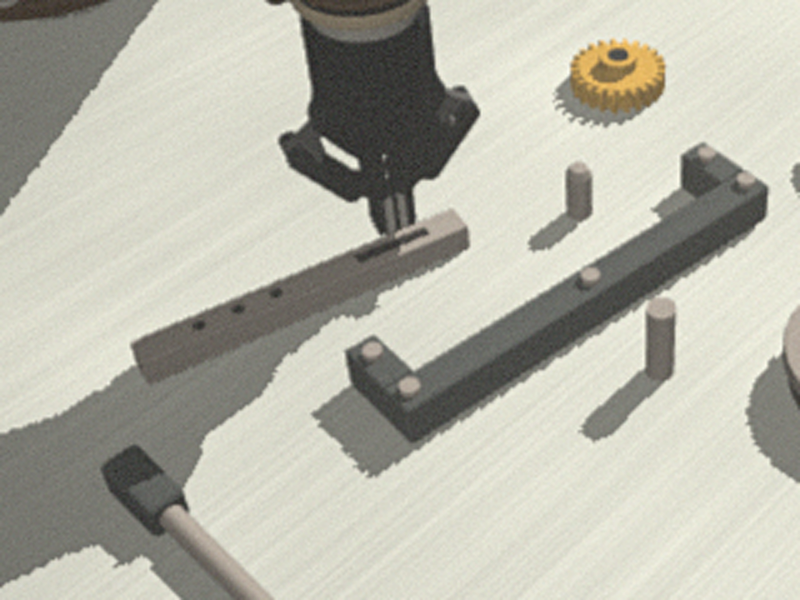

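```bash
python3 -c "
from h import *
P=scp([[468,231],[456,210],[146,366],[133,345]]);print(np.round(P,1))
e=P[0]-P[2];print(np.degrees(np.arctan2(e[0],e[1])),np.linalg.norm(e),P.mean(0))
"
```

```text
[[ -77.6  -23.6]
 [ -99.2  -17. ]
 [-110.1 -236.4]
 [-130.5 -233.9]]
8.679804708033474 215.31630417001827 [-104.30989168 -127.73810148]
```

Rail slant is about 9°, with its centre near bay (-104,-128). I'll continue the left-end push.

play_rows(
  deltas=[
    [1, 4, 0, 0, 0, 0, 0],
    [1, 8, -1, 0, 0, 0, 0],
    [1, 12, -1, 0, 0, 0, 0],
    [1, 16, -2, 0, 0, 0, 0],
    [1, 20, -2, 0, 0, 0, 0],
    [1, 24, -3, 0, 0, 0, 0],
    [1, 26, -3, 0, 0, 0, 0],
    [1, 26, -3, 0, 0, 0, 0],
  ],
)

```text
time_s: 4.5
tool_pos: [0.534, -0.0581, 0.0083]
ee_rot: [[-0.917, 0.399, 0.001], [0.399, 0.917, -0.0], [-0.001, 0.0, -1.0]]
force: [-1.6, -0.4, -0.5]
width: -0.0002
```

```bash
python3 -c "
from h import *
sc('s3')"
```

```text
(no output)
```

View pics/s3.png

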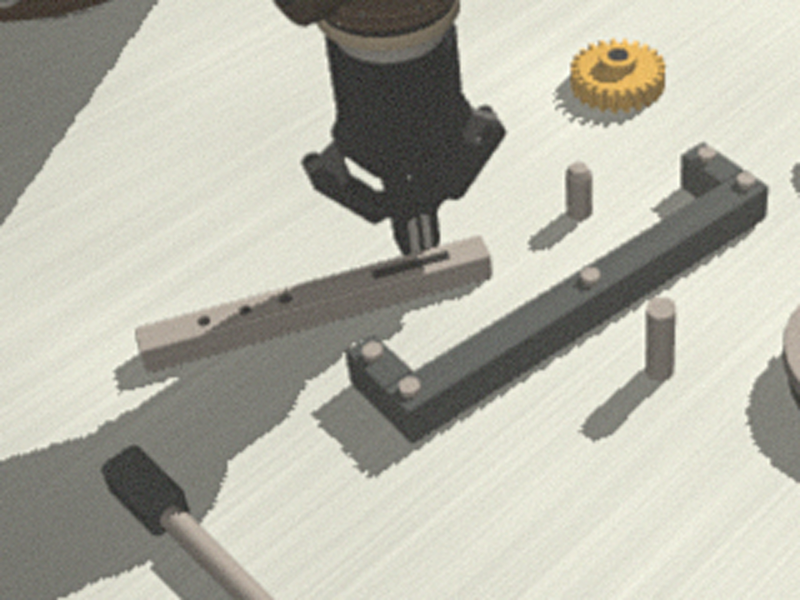

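```bash
python3 -c "
from h import *
P=scp([[491,261],[483,238],[144,354],[137,329]]);print(np.round(P,1))
e=P[0]-P[2];print(np.degrees(np.arctan2(e[0],e[1])),np.linalg.norm(e),P.mean(0))
"
```

```text
[[ -45.4  -29.8]
 [ -65.8  -20.4]
 [-119.5 -232.6]
 [-140.8 -225.8]]
20.08301610836176 215.90608880820432 [ -92.87635206 -127.16653959]
```

Slant is about 20°, centre near bay (-93,-127), and the left end is aimed behind the post. I'll back off, lift and move to the right end, turning the tool slightly to match.

play_rows(
  deltas=[
    [1, -20, 8, 0, 0, 0, 0],
    [1, -25, 10, 20, 0, 0, 0],
    [1, -25, 10, 62, 0, 0, 0],
    [1, -45, -30, 72, 0, 0, -0.05],
    [1, -75, -100, 72, 0, 0, -0.05],
    [1, -75, -207, 72, 0, 0, -0.05],
    [1, -75, -207, 72, 0, 0, -0.05],
    [1, -75, -207, 72, 0, 0, -0.05],
    [1, -75, -207, 72, 0, 0, -0.05],
    [1, -75, -207, 72, 0, 0, -0.05],
  ],
)

```text
time_s: 5.38
tool_pos: [0.4588, -0.2693, 0.0805]
ee_rot: [[-0.894, 0.448, 0.003], [0.448, 0.894, -0.002], [-0.004, -0.001, -1.0]]
force: [1.0, -0.3, -0.8]
width: 0.0002
```

```bash
python3 -c "
from h import *
look('t4')
sc('s4')"
```

```text
t 5.38 tcp [ 458.8 -269.3   80.5] bay [[-147.  -271.5]] F [ 1.  -0.3 -0.8] w 0.0002
blob size [219.9  23.4] bay c [-101.2 -126.1] theta 19.58 left [-64.3 -22.4] right [-138.  -229.7] world L/R [[569.5 -31.4]] [[ 472.5 -228.8]]
```

View pics/t4.png

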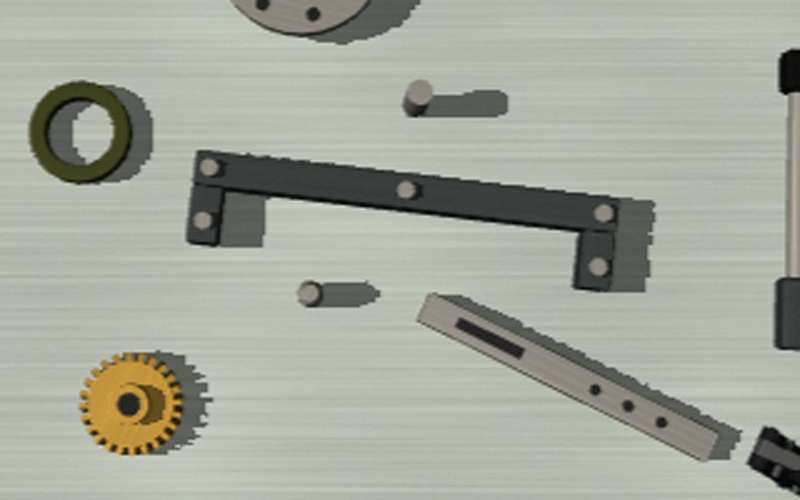

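View pics/s4.png

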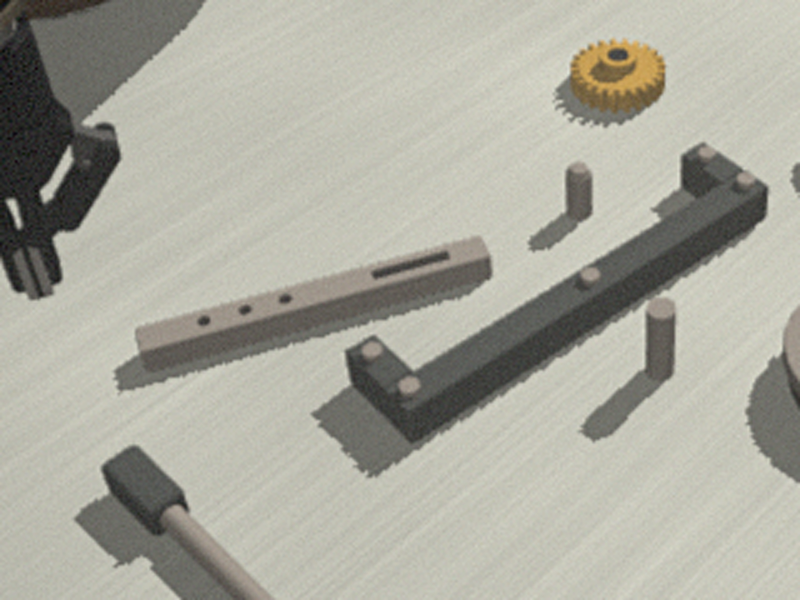

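Top view, which the bay frame comes from, puts the centre at (-101,-126), slant 19.6° and left end (-64,-22). Post clearance along the rail line would be only about 7 mm. I'll push it in about 10 mm near the middle, then slide.

play_rows(
  deltas=[
    [1, 0, 60, 0, 0, 0, 0],
    [1, 28, 151, 0, 0, 0, 0],
    [1, 28, 151, 0, 0, 0, 0],
    [1, 28, 151, 0, 0, 0, 0],
    [1, 28, 151, 0, 0, 0, 0],
    [1, 28, 151, 0, 0, 0, 0],
    [1, 28, 151, -35, 0, 0, 0],
    [1, 28, 151, -60, 0, 0, 0],
    [1, 28, 151, -72, 0, 0, 0],
    [1, 28, 151, -72, 0, 0, 0],
  ],
)

```text
time_s: 6.32
tool_pos: [0.4854, -0.114, 0.0062]
ee_rot: [[-0.896, 0.445, -0.003], [0.445, 0.896, 0.001], [0.004, -0.0, -1.0]]
force: [-0.0, 0.3, -1.0]
width: 0.0002
```

play_rows(
  deltas=[
    [1, 6, -3, 0, 0, 0, 0],
    [1, 11, -5, 0, 0, 0, 0],
    [1, 14, -7, 0, 0, 0, 0],
    [1, 17, -8, 0, 0, 0, 0],
    [1, 20, -10, 0, 0, 0, 0],
    [1, 23, -11, 0, 0, 0, 0],
    [1, 25, -12, 0, 0, 0, 0],
    [1, 25, -12, 0, 0, 0, 0],
    [1, 10, -5, 0, 0, 0, 0],
    [1, 5, -3, 40, 0, 0, 0],
    [1, 0, 0, 72, 0, 0, 0],
  ],
)

```text
time_s: 7.23
tool_pos: [0.4858, -0.1138, 0.0811]
ee_rot: [[-0.896, 0.445, -0.002], [0.445, 0.896, 0.001], [0.002, -0.0, -1.0]]
force: [1.0, -0.1, 0.5]
width: -0.0003
```

play_rows(
  deltas=[
    [1, -20, -50, 0, 0, 0, 0],
    [1, -30, -80, 0, 0, 0, 0],
    [1, -30, -120, 0, 0, 0, 0],
    [1, -30, -157, 0, 0, 0, 0],
    [1, -30, -157, 0, 0, 0, 0],
    [1, -30, -157, 0, 0, 0, 0],
    [1, -30, -157, 0, 0, 0, 0],
  ],
)

```text
time_s: 7.82
tool_pos: [0.4564, -0.2709, 0.0807]
ee_rot: [[-0.895, 0.445, 0.0], [0.445, 0.895, 0.0], [-0.0, 0.0, -1.0]]
force: [-0.6, 0.7, -0.2]
width: -0.0002
```

```bash
python3 -c "
from h import *
look('t5')"
```

```text
t 7.82 tcp [ 456.4 -270.9   80.7] bay [[-149.2 -273.4]] F [-0.6  0.7 -0.2] w -0.0002
blob size [220.2  22.4] bay c [ -93.4 -128.4] theta 19.71 left [-56.3 -24.9] right [-130.5 -232. ] world L/R [[577.2 -34.8]] [[ 479.7 -232. ]]
```

View pics/t5.png

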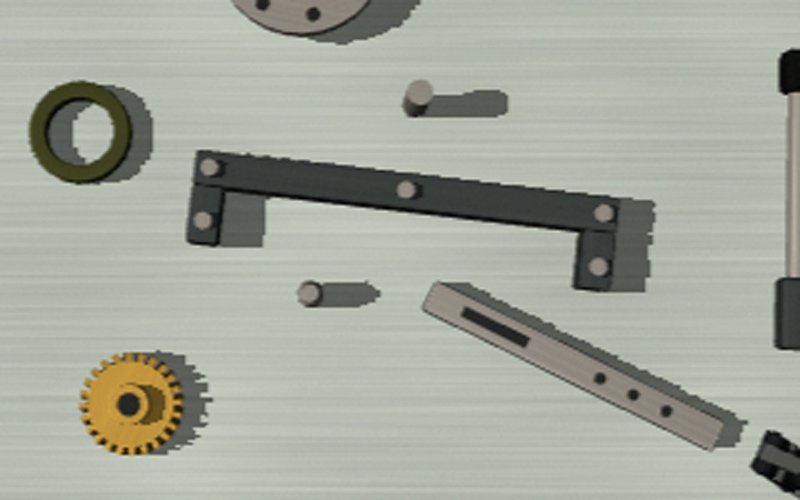

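The rail moved in parallel: centre (-93,-128), slant 19.7°, about 16 mm of post clearance. Now I'll lower behind the right end face and push along the axis.

play_rows(
  deltas=[
    [1, 4, 0, 0, 0, 0, 0],
    [1, 4, 0, -35, 0, 0, 0],
    [1, 4, 0, -60, 0, 0, 0],
    [1, 4, 0, -72, 0, 0, 0],
    [1, 4, 0, -72, 0, 0, 0],
    [1, 7, 6, -72, 0, 0, 0],
    [1, 10, 12, -72, 0, 0, 0],
    [1, 12, 16, -72, 0, 0, 0],
    [1, 14, 20, -72, 0, 0, 0],
    [1, 16, 24, -72, 0, 0, 0],
    [1, 18, 28, -72, 0, 0, 0],
    [1, 20, 32, -72, 0, 0, 0],
  ],
)

```text
time_s: 8.87
tool_pos: [0.4769, -0.2391, 0.0088]
ee_rot: [[-0.896, 0.444, 0.001], [0.444, 0.896, -0.001], [-0.001, -0.001, -1.0]]
force: [-3.8, -6.8, 3.0]
width: 0.0002
```

play_rows(
  deltas=[
    [1, 1.8, 3.6, 0, 0, 0, 0],
    [1, 3.5, 7.2, 0, 0, 0, 0],
    [1, 5.3, 10.8, 0, 0, 0, 0],
    [1, 7.1, 14.4, 0, 0, 0, 0],
    [1, 8.9, 18, 0, 0, 0, 0],
    [1, 10.6, 21.5, 0, 0, 0, 0],
    [1, 12.4, 25.1, 0, 0, 0, 0],
    [1, 14.2, 28.7, 0, 0, 0, 0],
    [1, 16, 32.3, 0, 0, 0, 0],
    [1, 17.7, 35.9, 0, 0, 0, 0],
    [1, 17.7, 35.9, 0, 0, 0, 0],
  ],
)

```text
time_s: 9.78
tool_pos: [0.4947, -0.203, 0.0088]
ee_rot: [[-0.896, 0.444, 0.001], [0.444, 0.896, -0.001], [-0.001, -0.0, -1.0]]
force: [-1.1, -1.8, 2.2]
width: 0.0003
```

```bash
python3 -c "
from h import *
look('t6')
sc('s6')"
```

```text
t 9.78 tcp [ 494.7 -203.     8.8] bay [[-119.  -201.5]] F [-1.1 -1.8  2.2] w 0.0003
blob size [190.1  23.1] bay c [-71.7 -71.8] theta 20.05 left [-34.   31.6] right [-109.4 -175.1] world L/R [[605.9  18.7]] [[ 507.2 -177.9]]
```

View pics/t6.png

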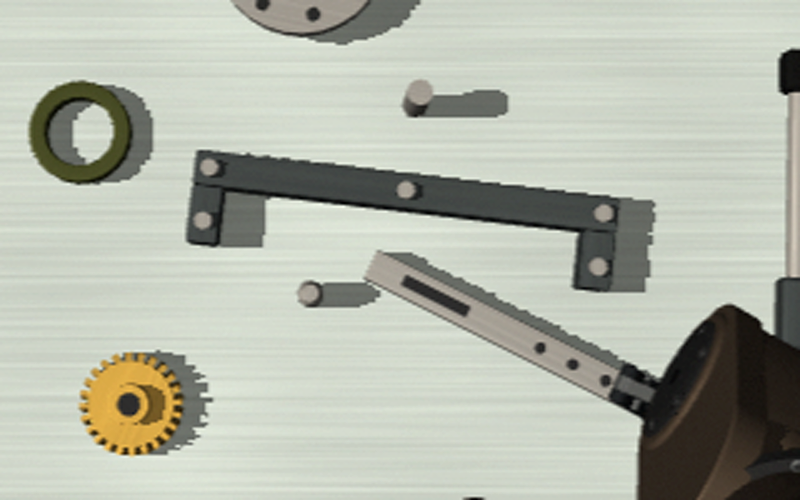

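View pics/s6.png

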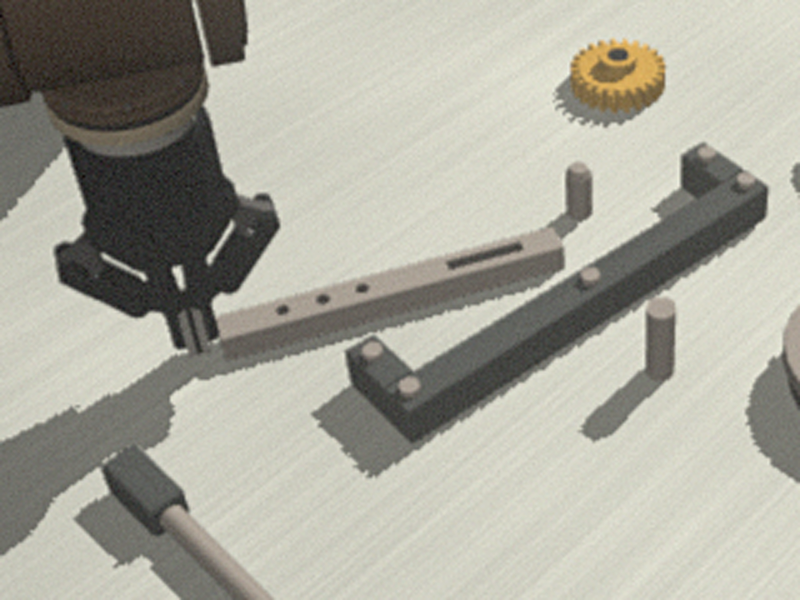

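The slide is straight: θ≈20°, true centre about (-77,-86) with the left end at (-39,17) entering behind the post. I'll continue along the axis.

play_rows(
  deltas=[
    [1, 1.8, 3.6, 0, 0, 0, 0],
    [1, 3.5, 7.2, 0, 0, 0, 0],
    [1, 5.3, 10.8, 0, 0, 0, 0],
    [1, 7.1, 14.4, 0, 0, 0, 0],
    [1, 8.9, 18, 0, 0, 0, 0],
    [1, 10.6, 21.5, 0, 0, 0, 0],
    [1, 12.4, 25.1, 0, 0, 0, 0],
    [1, 14.2, 28.7, 0, 0, 0, 0],
    [1, 16, 32.3, 0, 0, 0, 0],
    [1, 17.7, 35.9, 0, 0, 0, 0],
    [1, 19.5, 39.5, 0, 0, 0, 0],
    [1, 21.3, 43, 0, 0, 0, 0],
  ],
)

```text
time_s: 10.88
tool_pos: [0.5155, -0.1605, 0.0086]
ee_rot: [[-0.896, 0.445, 0.0], [0.445, 0.896, -0.0], [-0.0, -0.0, -1.0]]
force: [-4.3, -8.4, 5.3]
width: -0.0003
```

play_rows(
  deltas=[
    [1, 1.8, 3.6, 0, 0, 0, 0],
    [1, 3.5, 7.2, 0, 0, 0, 0],
    [1, 5.3, 10.8, 0, 0, 0, 0],
    [1, 7.1, 14.4, 0, 0, 0, 0],
    [1, 8.9, 18, 0, 0, 0, 0],
    [1, 10.6, 21.5, 0, 0, 0, 0],
    [1, 12.4, 25.1, 0, 0, 0, 0],
    [1, 13.3, 26.9, 0, 0, 0, 0],
    [1, 13.3, 26.9, 0, 0, 0, 0],
  ],
)

```text
time_s: 11.63
tool_pos: [0.5288, -0.1333, 0.0086]
ee_rot: [[-0.896, 0.445, -0.0], [0.445, 0.896, -0.0], [-0.0, -0.0, -1.0]]
force: [-1.1, -4.5, 4.9]
width: -0.0001
```

```bash
python3 -c "
from h import *
look('t7')"
```

```text
t 11.63 tcp [ 528.8 -133.3    8.6] bay [[ -93.1 -128.4]] F [-1.1 -4.5  4.9] w -0.0001
blob size [184.6  27.3] bay c [-41.3   4.8] theta 21.57 left [ -0.9 107.1] right [-81.7 -97.5] world L/R [[647.4  90. ]] [[ 543.6 -104. ]]
```

View pics/t7.png

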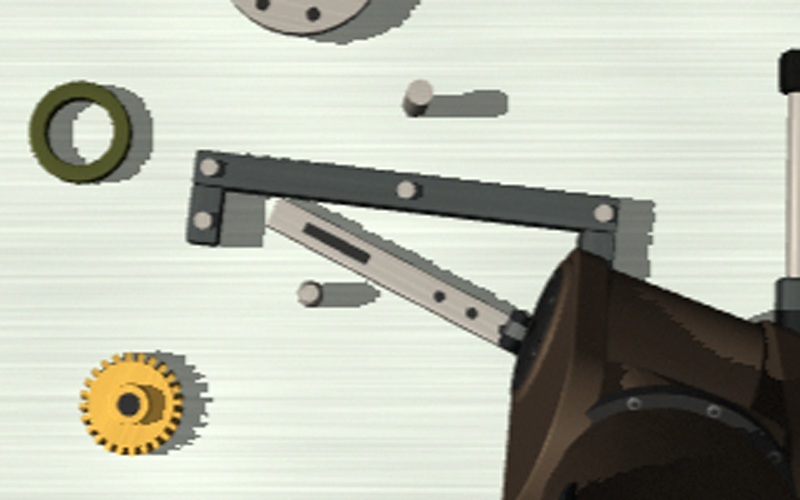

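The left corner is about to meet the fence, with the rail centre at about (-51,-13) and the right end at (-88,-116). I'll push about 10 mm more along the fence to centre it, then back off and look.

play_rows(
  deltas=[
    [1, 0.6, 2.5, 0, 0, 0, 0],
    [1, 1.2, 5, 0, 0, 0, 0],
    [1, 1.8, 7.5, 0, 0, 0, 0],
    [1, 2.3, 9.5, 0, 0, 0, 0],
    [1, 2.3, 9.5, 0, 0, 0, 0],
  ],
)

```text
time_s: 12.1
tool_pos: [0.5311, -0.1241, 0.0086]
ee_rot: [[-0.896, 0.445, 0.0], [0.445, 0.896, -0.0], [-0.0, -0.0, -1.0]]
force: [-2.9, -6.1, 5.3]
width: -0.0
```

play_rows(
  deltas=[
    [1, -5, -10, 0, 0, 0, 0],
    [1, -8, -16, 20, 0, 0, 0],
    [1, -20, -30, 62, 0, 0, 0],
    [1, -60, -50, 92, 0, 0, 0],
    [1, -90, -50, 92, 0, 0, 0],
    [1, -90, -50, 92, 0, 0, 0],
    [1, -90, -50, 92, 0, 0, 0],
  ],
)

```text
time_s: 12.68
tool_pos: [0.4397, -0.1743, 0.1011]
ee_rot: [[-0.895, 0.447, 0.001], [0.447, 0.895, 0.0], [-0.0, 0.0, -1.0]]
force: [0.4, 0.6, 0.1]
width: 0.0001
```

```bash
python3 -c "
from h import *
look('t8');sc('s8')"
```

```text
t 12.68 tcp [ 439.7 -174.3  101.1] bay [[-176.9 -179.3]] F [0.4 0.6 0.1] w 0.0001
blob size [226.1  28.5] bay c [-46.2  -1.4] theta 22.1 left [ -4.8 100.5] right [ -87.6 -103.4] world L/R [[642.7  83.9]] [[ 537.1 -109.1]]
```

View pics/t8.png

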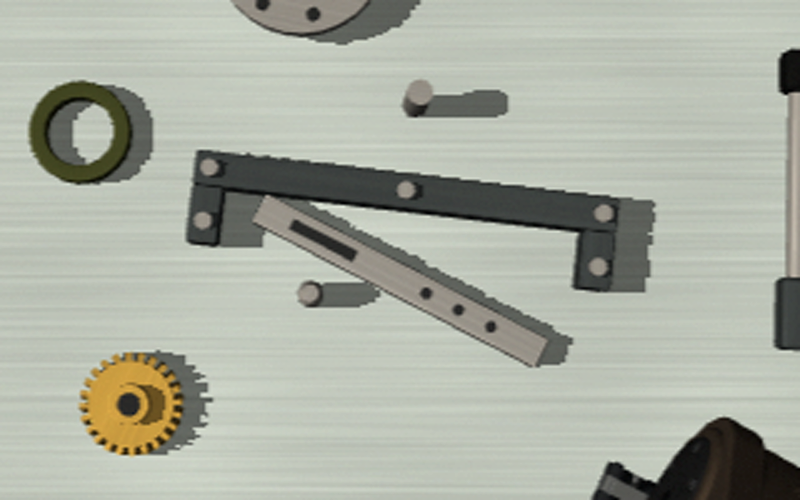

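View pics/s8.png

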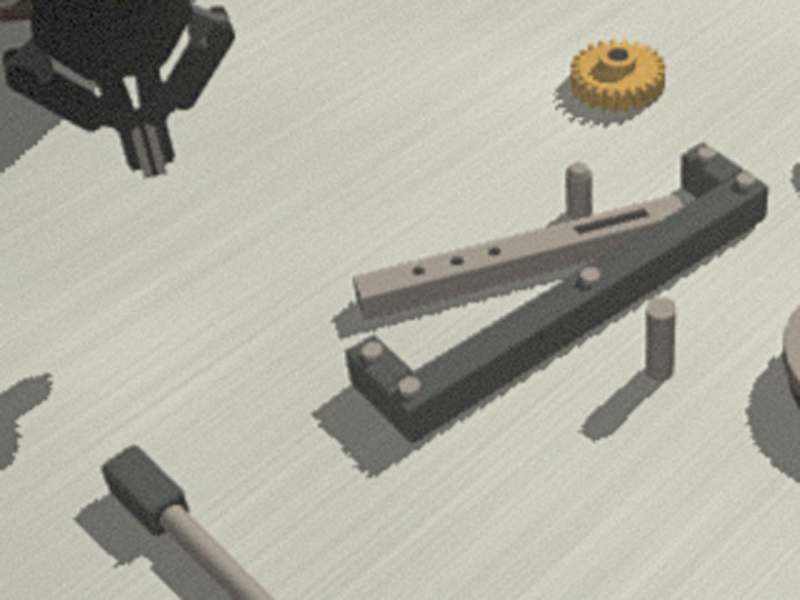

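```bash
python3 -c "
from h import *
P=bay(cast('top',np.array([[264,195],[253,222],[548,341],[536,366]])/2.5+[200,150]-.3,.02)[:,:2]*1000);print(np.round(P,1))
e=P[0]+P[1]-P[2]-P[3];print(np.degrees(np.arctan2(e[0],e[1])),np.linalg.norm(e)/2,P.mean(0),world(P.mean(0)),world((P[2]+P[3])/2))
"
```

```text
[[  -0.4   95.9]
 [ -20.1  101.3]
 [ -78.7 -110.5]
 [ -96.7 -104.1]]
20.60738161233006 219.9500793307733 [-48.96402868  -4.35914255] [[586.85943999 -15.20246755]] [[ 536.57747608 -113.0095913 ]]
```

Rail: centre (-49,-4), θ 20.5°, left corner at the fence, right end (-88,-107), clear of the post. I'll move to the robot side of the right end to swing it in.

play_rows(
  deltas=[
    [1, 20, 30, 0, 0, 0, 0.1],
    [1, 45, 65, 0, 0, 0, 0.2],
    [1, 67, 96, 0, 0, 0, 0.2],
    [1, 67, 96, 0, 0, 0, 0.2],
    [1, 67, 96, -20, 0, 0, 0.2],
    [1, 67, 96, -55, 0, 0, 0.2],
    [1, 67, 96, -80, 0, 0, 0.2],
    [1, 67, 96, -92, 0, 0, 0.2],
    [1, 67, 96, -92, 0, 0, 0.2],
  ],
)

```text
time_s: 13.53
tool_pos: [0.5073, -0.077, 0.0051]
ee_rot: [[-0.966, 0.257, -0.005], [0.257, 0.966, 0.002], [0.005, 0.0, -1.0]]
force: [-0.7, 0.3, -0.7]
width: -0.0001
```

play_rows(
  deltas=[
    [1, 8, -1, 0, 0, 0, 0],
    [1, 14, -1.6, 0, 0, 0, 0],
    [1, 18, -2.1, 0, 0, 0, 0],
    [1, 22, -2.5, 0, 0, 0, 0],
    [1, 26, -3, 0, 0, 0, 0],
    [1, 30, -3.5, 0, 0, 0, 0],
    [1, 34, -3.9, 0, 0, 0, 0],
    [1, 38, -4.4, 0, 0, 0, 0],
    [1, 42, -4.8, 0, 0, 0, 0],
    [1, 46, -5.3, 0, 0, 0, 0],
    [1, 50, -5.8, 0, 0, 0, 0],
    [1, 50, -5.8, 0, 0, 0, 0],
  ],
)

```text
time_s: 14.53
tool_pos: [0.5593, -0.0837, 0.0084]
ee_rot: [[-0.966, 0.258, 0.001], [0.258, 0.966, -0.0], [-0.001, 0.0, -1.0]]
force: [-0.8, 0.1, -0.1]
width: -0.0001
```

```bash
python3 -c "
from h import *
look('t9');sc('s9')"
```

```text
t 14.53 tcp [559.3 -83.7   8.4] bay [[-68.5 -75.6]] F [-0.8  0.1 -0.1] w -0.0001
```

View pics/s9.png

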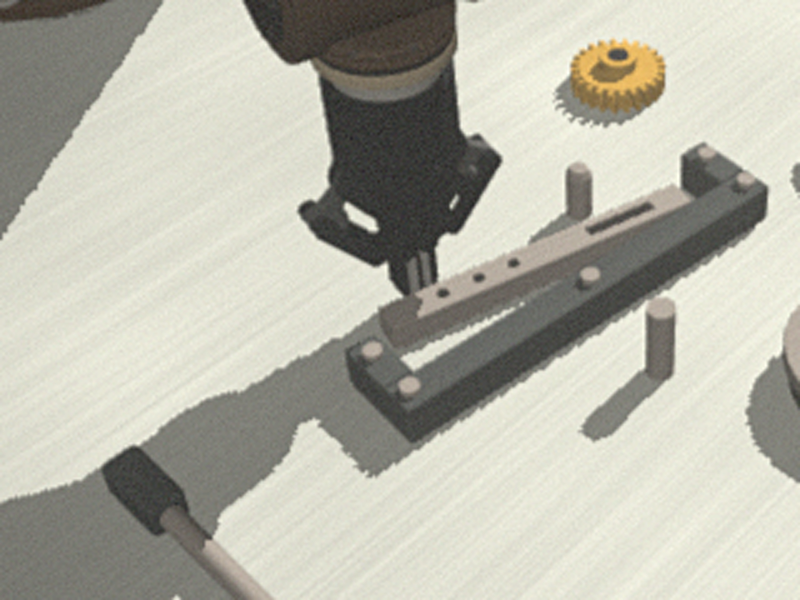

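View pics/t9.png

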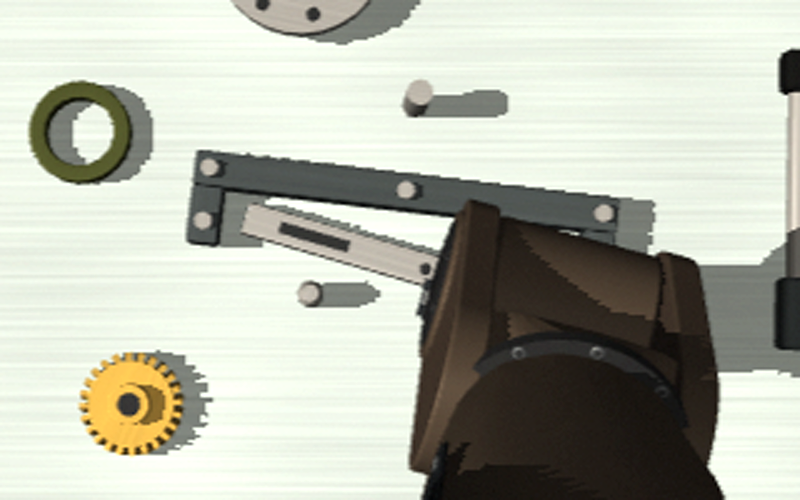

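```bash
python3 -c "
from h import *
P=bay(cast('top',np.array([[248,204],[241,233],[436,252],[422,284]])/2.5+[200,150]-.3,.02)[:,:2]*1000);print(np.round(P,1))
e=P[1]-P[3];e/=np.linalg.norm(e);print(np.degrees(np.arctan2(e[0],e[1])));L=(P[0]+P[1])/2;print(L,L-110*e,L-220*e)
"
```

```text
[[ -8.  106.2]
 [-28.6 108.7]
 [-26.3 -27.3]
 [-49.5 -20.1]]
9.210036939393705
[-18.3066913  107.44457739] [-35.91264333  -1.13732927] [ -53.51859537 -109.71923592]
```

θ is now about 9°, right end (-53,-110), 13 mm clear of the right block line. I'll carry on swinging.

play_rows(
  deltas=[
    [1, 4, -0.5, 0, 0, 0, 0],
    [1, 8, -0.9, 0, 0, 0, 0],
    [1, 12, -1.4, 0, 0, 0, 0],
    [1, 16, -1.8, 0, 0, 0, 0],
    [1, 20, -2.3, 0, 0, 0, 0],
    [1, 24, -2.8, 0, 0, 0, 0],
    [1, 27, -3.1, 0, 0, 0, 0],
    [1, 27, -3.1, 0, 0, 0, 0],
  ],
)

```text
time_s: 15.3
tool_pos: [0.5861, -0.0867, 0.0083]
ee_rot: [[-0.966, 0.258, 0.001], [0.258, 0.966, -0.0], [-0.001, 0.0, -1.0]]
force: [0.3, -0.0, -0.9]
width: -0.0002
```

play_rows(
  deltas=[
    [1, -10, 1, 0, 0, 0, 0],
    [1, -20, 2, 10, 0, 0, 0],
    [1, -25, 2, 50, 0, 0, 0],
    [1, -60, 2, 90, 0, 0, 0],
    [1, -95, 2, 90, 0, 0, 0],
    [1, -130, 2, 90, 0, 0, 0],
    [1, -130, 2, 90, 0, 0, 0],
  ],
)

```text
time_s: 15.88
tool_pos: [0.4491, -0.0834, 0.0996]
ee_rot: [[-0.966, 0.258, -0.002], [0.258, 0.966, 0.001], [0.003, 0.0, -1.0]]
force: [1.2, 0.5, 0.3]
width: 0.0002
```

```bash
python3 -c "
from h import *
look('t10')"
```

```text
t 15.88 tcp [449.1 -83.4  99.6] bay [[-178.  -88.]] F [1.2 0.5 0.3] w 0.0002
blob size [ 22.4 219.4] bay c [-22.7   2.5] theta -1.32 left [-25.3 112.5] right [ -20.2 -107.4] world L/R [[623.8  98.2]] [[ 603.6 -120.9]]
```

View pics/t10.png

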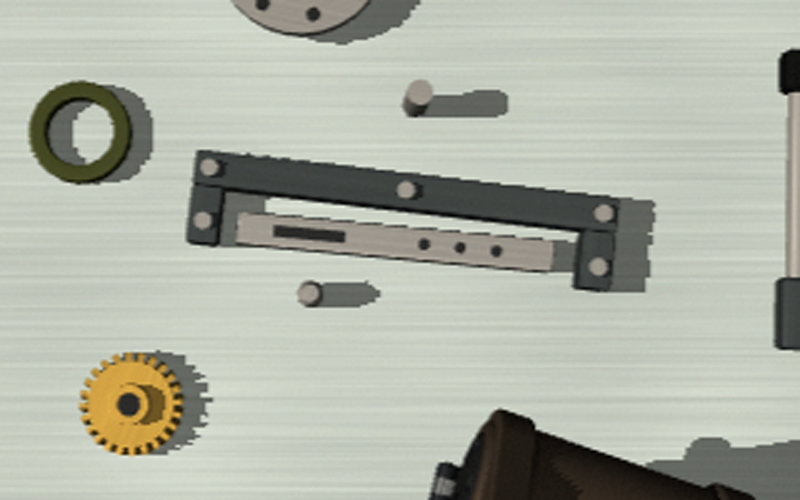

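The rail is in the bay, centre (-23,+2.5), tilt -1.3°, with about 12 mm left to the fence. I'll line the tool up at the rail's middle for the final push.

play_rows(
  deltas=[
    [1, 35, 25, 0, 0, 0, 0.05],
    [1, 70, 50, 0, 0, 0, 0.1],
    [1, 100, 70, 0, 0, 0, 0.148],
    [1, 115, 78, 0, 0, 0, 0.148],
    [1, 115, 78, 0, 0, 0, 0.148],
    [1, 115, 78, -30, 0, 0, 0.148],
    [1, 115, 78, -60, 0, 0, 0.148],
    [1, 115, 78, -80, 0, 0, 0.148],
    [1, 115, 78, -89, 0, 0, 0.148],
    [1, 115, 78, -90, 0, 0, 0.148],
  ],
)

```text
time_s: 16.77
tool_pos: [0.5696, -0.0067, 0.007]
ee_rot: [[-0.994, 0.113, -0.002], [0.113, 0.994, 0.0], [0.002, 0.0, -1.0]]
force: [0.8, -1.1, 0.6]
width: 0.0
```

play_rows(
  deltas=[
    [1, 6, -0.7, 0, 0, 0, 0],
    [1, 12, -1.4, 0, 0, 0, 0],
    [1, 17, -2, 0, 0, 0, 0],
    [1, 20, -2.3, 0, 0, 0, 0],
    [1, 23, -2.6, 0, 0, 0, 0],
    [1, 25, -2.9, 0, 0, 0, 0],
    [1, 27, -3.1, 0, 0, 0, 0],
    [1, 29, -3.3, 0, 0, 0, 0],
    [1, 30, -3.4, 0, 0, 0, 0],
  ],
)

```text
time_s: 17.52
tool_pos: [0.5983, -0.0096, 0.0086]
ee_rot: [[-0.994, 0.112, -0.005], [0.112, 0.994, 0.001], [0.005, 0.0, -1.0]]
force: [-10.7, 1.4, 7.8]
width: 0.0002
```

```bash
python3 -c "
from h import *
look('t11');sc('s11')"
```

```text
t 17.52 tcp [598.3  -9.6   8.6] bay [[-38.3   2.5]] F [-10.7   1.4   7.8] w 0.0002
```

View pics/s11.png

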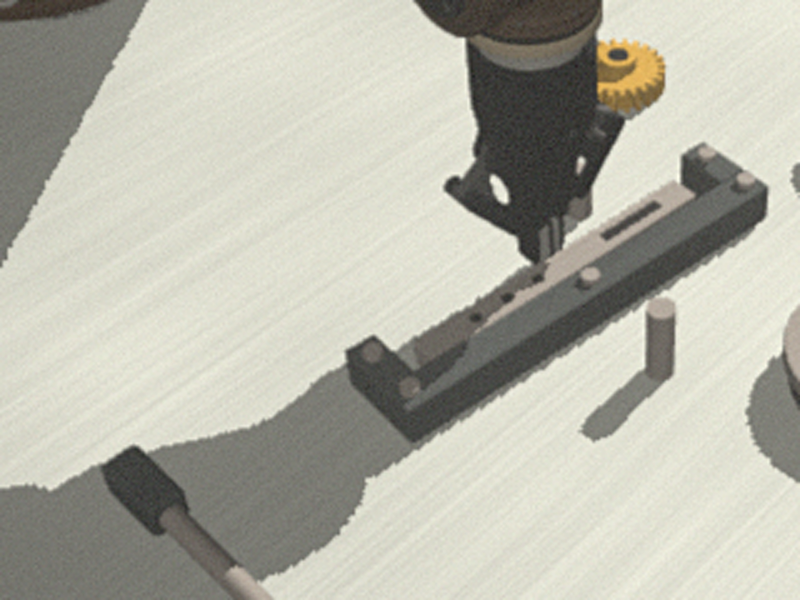

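The rail is still a few millimetres off the fence. I'll continue in small steps while watching the force.

play_rows(
  deltas=[
    [1, 1, -0.1, 0, 0, 0, 0],
    [1, 2, -0.2, 0, 0, 0, 0],
    [1, 3, -0.3, 0, 0, 0, 0],
    [1, 3, -0.3, 0, 0, 0, 0],
  ],
)

```text
time_s: 17.95
tool_pos: [0.6013, -0.0099, 0.0086]
ee_rot: [[-0.994, 0.112, -0.004], [0.112, 0.994, 0.001], [0.005, 0.0, -1.0]]
force: [-9.8, 1.3, 8.2]
width: -0.0
```

play_rows(
  deltas=[
    [1, 1, -0.1, 0, 0, 0, 0],
    [1, 2, -0.2, 0, 0, 0, 0],
    [1, 2, -0.2, 0, 0, 0, 0],
  ],
)

```text
time_s: 18.2
tool_pos: [0.6033, -0.0101, 0.0086]
ee_rot: [[-0.994, 0.112, -0.004], [0.112, 0.994, 0.001], [0.005, 0.0, -1.0]]
force: [-10.5, 0.9, 7.1]
width: -0.0
```

play_rows(
  deltas=[
    [1, 1, -0.1, 0, 0, 0, 0],
    [1, 1, -0.1, 0, 0, 0, 0],
    [1, 2, -0.2, 0, 0, 0, 0],
    [1, 2, -0.2, 0, 0, 0, 0],
  ],
)

```text
time_s: 18.53
tool_pos: [0.6048, -0.0101, 0.0085]
ee_rot: [[-0.994, 0.112, -0.006], [0.112, 0.994, 0.001], [0.006, 0.0, -1.0]]
force: [-12.1, 3.1, 9.3]
width: 0.0002
```

```bash
python3 -c "
from h import *
look('t12');sc('s12')"
```

```text
t 18.53 tcp [604.8 -10.1   8.5] bay [[-31.7   2.7]] F [-12.1   3.1   9.3] w 0.0002
```

View pics/s12.png

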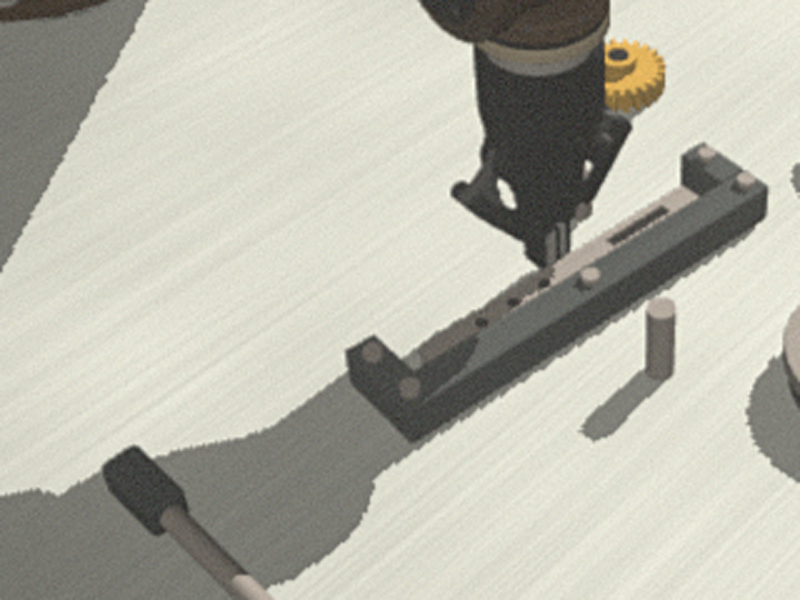

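View pics/t12.png

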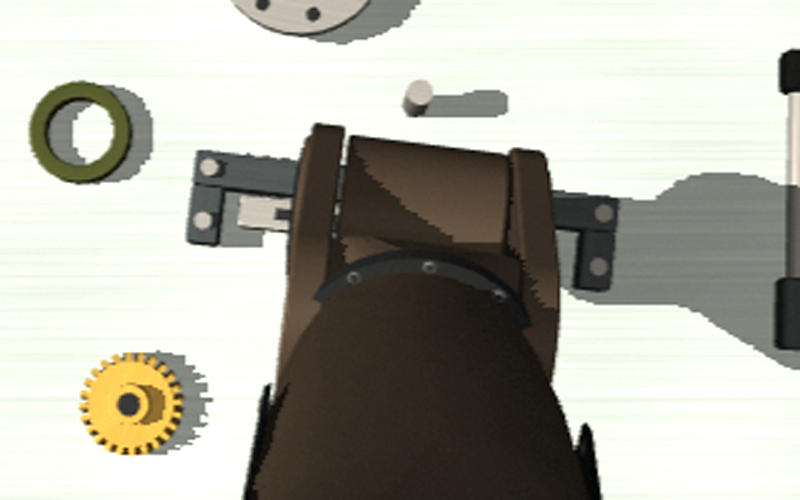

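play_rows(
  deltas=[
    [1, 0.5, -0.1, 0, 0, 0, 0],
    [1, 1, -0.1, 0, 0, 0, 0],
    [1, 1.5, -0.2, 0, 0, 0, 0],
    [1, 1.5, -0.2, 0, 0, 0, 0],
  ],
)

```text
time_s: 18.97
tool_pos: [0.6062, -0.0102, 0.0085]
ee_rot: [[-0.994, 0.112, -0.006], [0.112, 0.994, 0.001], [0.006, 0.0, -1.0]]
force: [-13.1, 3.7, 9.5]
width: 0.0002
```

play_rows(
  deltas=[
    [1, 0.5, -0.1, 0, 0, 0, 0],
    [1, 1, -0.1, 0, 0, 0, 0],
    [1, 1.5, -0.2, 0, 0, 0, 0],
    [1, 1.5, -0.2, 0, 0, 0, 0],
  ],
)

```text
time_s: 19.3
tool_pos: [0.6062, -0.0101, 0.0085]
ee_rot: [[-0.994, 0.112, -0.009], [0.112, 0.994, 0.001], [0.009, 0.0, -1.0]]
force: [-18.4, 4.1, 13.1]
width: 0.0007
```

The tool has stalled: x is unchanged and the force has risen to 18 N, so the rail is against the fence. I'll back off and look.

play_rows(
  deltas=[
    [1, -6, 0.7, 0, 0, 0, 0],
    [1, -20, 2, 0, 0, 0, 0],
    [1, -30, -5, 30, 0, 0, 0],
    [1, -50, -20, 70, 0, 0, 0],
    [1, -90, -40, 90, 0, 0, 0],
    [1, -130, -70, 90, 0, 0, 0],
    [1, -155, -90, 90, 0, 0, 0],
    [1, -155, -90, 90, 0, 0, 0],
  ],
)

```text
time_s: 19.97
tool_pos: [0.4513, -0.1026, 0.0992]
ee_rot: [[-0.993, 0.114, -0.001], [0.114, 0.993, 0.0], [0.001, -0.0, -1.0]]
force: [1.2, 0.6, 0.7]
width: -0.0
```

```bash
python3 -c "
from h import *
look('t13');sc('s13')
d=np.load('t13.npz')['d'];d0=np.load('top0.npz')['d']
for a,b,z in [(.008,.04,.02),(.046,.07,.055)]:
  for D in(d0,d):print([(int(A),np.round(W.mean(0)*1000,1).tolist()) for A,c,W in blobs(D,a,b,z)])
"
```

```text
t 19.97 tcp [ 451.3 -102.6   99.2] bay [[-173.5 -106.8]] F [1.2 0.6 0.7] w -0.0
blob size [234.1  23.5] bay c [-10.5  -1.2] theta 0.14 left [-10.2 108.8] right [ -10.8 -111.2] world L/R [[638.3  92.7]] [[ 612.5 -125.8]]
[(2554, [816.9, 50.7]), (657, [830.8, 170.9]), (1342, [638.0, -290.3]), (754, [691.5, 208.8]), (3194, [641.8, -19.3]), (1249, [501.4, 170.6]), (1692, [488.9, -123.1])]
[(2548, [816.9, 50.6]), (659, [830.7, 170.7]), (1338, [637.6, -290.3]), (763, [691.3, 208.6]), (4767, [636.2, -17.1]), (46, [577.2, 47.1]), (1248, [501.4, 170.6])]
[(78, [816.7, 69.0]), (97, [712.1, -26.7])]
[(88, [818.2, 67.2]), (96, [712.1, -26.8])]
```

View pics/t13.png

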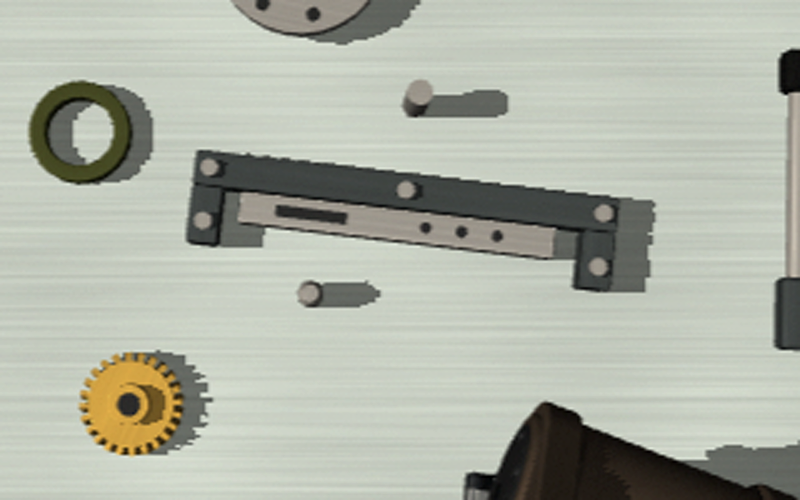

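View pics/s13.png

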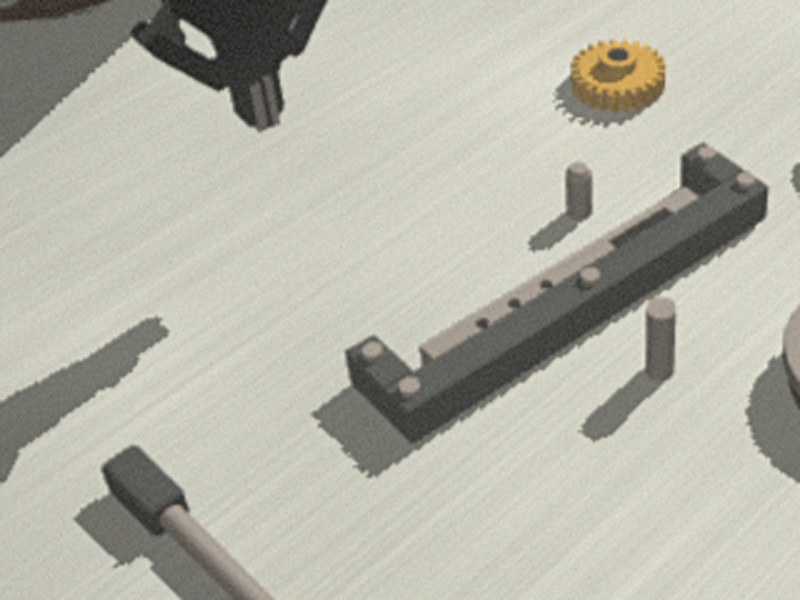

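The rail lies flush along the fence, crop (239–555, 193–258), between the blocks. Nothing else moved and the hand is clear, so I'm handing it in.

```bash
python3 -c "
from workcell import *
print(job_done())"
```

```text
the job is handed in; nothing more can be done
None
```

The shift rail is lying flat against the fence between the two end blocks, and I handed the job in at about 20 s. I used only the shut fingertips.

**How it went in:**
1. I pushed the left end in until the rail was slanted about 20° and aimed behind the post.
2. I pushed the rail in about 9 mm near its middle, parallel to itself, for more post clearance.
3. I pushed on the right end face so the rail slid along behind the post.
4. I swung the right end in past the end block, then pressed the middle against the fence until it stalled at about 18 N of forward push.

**Last checks, top view after backing off:**
- **Rail:** its centre was 10.5 mm in front of the fence face (11 mm would be exact contact) and its tilt was 0.1°. The ends were about 14–16 mm from the blocks.
- **Fit quality:** the final outline merged a few edge pixels (234 mm measured against the true 220 mm). The end gaps are therefore good to only a few millimetres.
- **Other things:** the gear, spacer, pin and tapper were within 0.5 mm of where they started.
- **Hand:** it was clear of everything, with the wrist force near zero.

**Disagreement:** midway, my hand-picked points in the scene camera put the rail about 8 mm closer to the fence than the top view did. I trusted the top view, because the bay was measured in it and the fingertip contact agreed with it.

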